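# Wedge the sagging key box on the hallway shelf

## Robot

A 7-joint arm with a two-finger parallel gripper is mounted at the origin on the work surface. World frame = base frame: x ahead of the robot, y to its left, z up, the work surface at z = 0. Lengths are in m, angles in rad, forces in N, time in s.
With the tool pointing down it reaches from about 0.425 to 0.95 m from the base axis. Payload 16.7 kg.
Tool frame: the origin (TCP) lies midway between the tips of the shut fingers; the grasp point (between the pads) lies 19 mm behind it (ctrl.tcp_to_grasp is the distance from the TCP to the grasp point, in m); z points along the fingers, y is the line along which they close (so a half turn about z gives the same grasp; the last joint's range is limited). The gripper opens to 94 mm and grips with 3 to 60 N. Pads are 16 mm wide; open, the fingers measure 119 mm over their backs; the gripper's body (75 mm by 177 mm) begins 78 mm behind the grasp point.
Start: joints at [1.008, 0.426, 0.074, 1.606, -0.034, 1.111, -0.067], TCP at [0.271, -0.618, 0.205] pointing down, gripper open.
Joint ranges: [-2.85, 2.85], [-0.5, 2.14], [-1.23, 1.37], [0.21, 2.46], [-1.02, 4.16], [0.16, 2.05], [-2.73, 2.73]. Speed limits (rad/s): [1.89, 1.89, 2.39, 2.39, 3.01, 3.01, 3.01].

## Interface

Orientations are given as a rotation vector (axis times angle).
In Python, from plant import ctrl, optics gives the robot as it stands.
- The arm moves only by the tool servo_tool, never from a script. Its argument "deltas" is a list of rows, each a list of 7 numbers: the shift along the tool's x, y, z in m, then the turn, a rotation vector about the tool's x, y, z in rad, then the closure in counts, from 0 (fully open) to 255 (shut). A call has 1 to 20 rows; each row shifts and turns the commanded pose from where the row before left it, along the tool's axes as they then stand; what a row does not reach is not made up. A row lasts 1/10 s, in which the tool goes at most 50 mm and 8.59 degrees, less where a joint would pass 70% of its speed; a pose out of reach is approached as far as the arm can. A call with a gripper value outside its range is refused whole. The fingers move at their own pace and stop on an object; "squeeze" is the grip in N (left out, the last holds). Time passes only in rows, so rows that do not move let the fingers close. It gives the time, the measured TCP pose, the force, the opening and the grip force at its end, in the units of the state.
- ctrl.state(): the state, without advancing time (a new reading comes with each control period).
- optics.snapshot(name): name is "scene" or "top" or "wrist"; returns a dict with "color" (384x512x3 uint8, red, green, blue), "fov_y" (degrees; the focal length in pixels is half the picture's height over the tangent of half this angle, whatever the lens; pixels are square), "cx", "cy" (the principal point, pixels), "xyz" and "rotation" of the camera in the world. Camera axes: x right, y down, z forward; pixel columns grow to the right and rows downward; lengths in m; the calibration is good to about 2 mm. A picture is of the moment at which its call begins. There is no depth.
- ctrl.job_done(): hands the job in; it is judged then, once.
The state is a dict: "time": time; "joint_positions": joint angles; "dq": joint speeds; "tau": joint torques, N m; "ee_pos": TCP position; "orientation": TCP orientation; "ft_force": force on the tool from outside, world axes, zero at the start; "wrist_torque": the same for the moment, N m; "width": finger opening in m; "finger_force": force on a finger pad.
Only numpy, scipy, OpenCV 4.12 (cv2) and the standard library are available. Lean on these libraries where they do the work, as an engineer would, in place of code of your own. Each camera call takes 0.05 s, during which the arm holds its last target. There are 200 camera calls.

## Task

The low teak key box on the hallway shelf sags at its loose end. Take the tapered teak wedge (not the plain block or the flat slat beside it), set it flat on the shelf and push it thin end first, squarely, under the middle of the box's raised lower edge until the edge has lifted and the wedge jams tight, then let go. Leave the orange glass ashtray where it stands.

Things in the scene. Friction and masses are not known exactly. Their poses are not given: they have to be found in the camera images.
- wedge_grip (a point): Loose teak wedge, 60 g, lying flat: 130 mm long, 40 wide, top sloping straight from the toe (4 mm high) to the heel (30). Point on its mid-line, 27 mm from the heel, 103 from the toe, 12 above its underside (24.6 high there: good to grip across the width). +x to the toe, roughly robot's left; z up. A teak block (95x40x30) and slat (165x30x8) lie beside it, 110 mm apart, in any order.
- edge (a point): Middle of the lower edge at the loose end of the key box, a low closed teak box 200 mm long (x), 140 wide (y), 45 high, on the robot's left, its far end on a fixed plinth. +x points level (within 2 degrees) in under the box: the way to push the wedge. The edge runs 70 mm to either side along y. It hangs 10 mm above the shelf at the start, free beneath for 110 mm inwards.
- keybox (a joint): Tip of the box about its far end, rad: 0 sagging (edge 10 mm up), 0.03 level (16 mm), 0.04 at its stop (18 mm). Only its weight holds it down (3 to 5 N at the edge). The wedge meets the edge with its toe 30 mm in, slides on under a push below 10 N as the box rises, and jams at the stop, toe 70 mm in, where the force rises steeply; 15 N is plenty. Friction then keeps it in.
- ashtray: Bowl-shaped orange glass ashtray, 104 mm across, 32 mm high, standing loose further back on the shelf; its origin is the centre of its underside. Not to be moved.
Things that resemble listed ones, but are neither listed nor needed, are in the scene too. Leave any purple or turquoise look-alike of the part that bears wedge_grip alone.

How it is judged:
At the end, for the whole second after the job is handed in: The wedge, released, lies flat (within 6 degrees), toe under the box edge, within 35 mm of the edge's middle and 17 degrees of square, its grip point 10 to 65 mm outside the edge, and by itself holds the box at rest tipped up by over 0.025 rad (edge up 5 of the possible 8 mm) (value of joint keybox above 0.025 rad and x of wedge_grip in the frame of edge between -0.065 and -0.01 m and y of wedge_grip in the frame of edge between -0.035 and 0.035 m and angle between the x axis of wedge_grip and the x axis of edge, either way round below 0.3 rad and angle between wedge_grip's own z axis and vertical below 0.1 rad and velocity of joint keybox below 0.02 rad/s); the robot touches nothing.
It fails at once if the glass ashtray is shifted by more than 30 mm (distance of ashtray from where it was at the start of the episode above 0.03 m).
It also fails if it takes over 38 s, if anything falls off the work surface, if the arm or the gripper's body presses on something with over 40 N, if the wrist force passes 120 N, or if a joint passes its speed limit or range.

## Working session

There is one attempt and no reset: what is moved stays moved. The work goes in short steps, Python scripts to look and compute and a tool call to move; the robot and the scene stay as the last step left them, time stands still between calls to the robot, and variables do not carry over. Pictures are saved under pics/ and viewed, at most 10 in all, crops included, and the job is handed in when it is done.

Besides the shell and the picture viewer there is one more tool, called after "Call:" by a JSON object that holds its "method" and its "body". servo_tool: Moves the arm, as the interface text tells. Its arguments: {"type":"object","properties":{"deltas":{"type":"array","items":{"type":"array","items":{"type":"number"}}},"squeeze":{"type":"number"}},"required":["deltas"]}

```bash
mkdir -p pics; cat > h.py <<'E'
import numpy as np, cv2, pickle
from scipy.spatial.transform import Rotation as R
def snap(name,tag):
    from plant import optics
    s=optics.snapshot(name); pickle.dump(s,open(f'pics/{tag}.pkl','wb'))
    cv2.imwrite(f'pics/{tag}.png',s['color'][:,:,::-1]); return s
def load(tag): return pickle.load(open(f'pics/{tag}.pkl','rb'))
def rot(s):
    r=np.array(s['rotation'],float); return r if r.shape==(3,3) else R.from_rotvec(r).as_matrix()
def f(s): return 192/np.tan(np.radians(s['fov_y'])/2)
def px2w(s,u,v,z):
    d=rot(s)@np.array([(u-s['cx'])/f(s),(v-s['cy'])/f(s),1]); c=np.array(s['xyz']); return c+d*(z-c[2])/d[2]
def w2px(s,p):
    q=rot(s).T@(np.array(p)-s['xyz']); return q[:2]/q[2]*f(s)+[s['cx'],s['cy']]
E
python3 - <<'E'
from h import *
from plant import ctrl
a=snap('scene','s0');b=snap('top','t0')
cv2.imwrite('pics/both.png',cv2.resize(np.vstack([a['color'],b['color']])[:,:,::-1],None,fx=.78,fy=.78))
for s in(a,b):print({k:s[k] for k in s if k!='color'})
print(ctrl.state())
E
```

```text
{'fov_y': 57.037976722509214, 'cx': 259.0599801605944, 'cy': 194.95573075940135, 'xyz': array([ 1.24546897, -0.36357096,  0.723927  ]), 'rotation': array([-2.01323832, -1.25469422,  0.55075083])}
{'fov_y': 48.17037069277198, 'cx': 255.71986180832218, 'cy': 188.2456085154743, 'xyz': array([ 0.4436154 , -0.03614137,  1.18328437]), 'rotation': array([-2.19886896,  2.15834149, -0.15724769])}
{'time': 0.1, 'joint_positions': array([ 1.00853066,  0.42670595,  0.07385026,  1.6065116 , -0.03409864,
        1.11083962, -0.06710067]), 'dq': array([ 0.00031627, -0.00391035,  0.00157101,  0.00046672, -0.00074587,
       -0.00048523, -0.00111148]), 'tau': array([ 1.21085907e-02, -9.37459373e+01,  3.67762171e+00, -4.55040443e+01,
       -4.86277265e-02,  1.67767791e-02,  8.70711938e-05]), 'ee_pos': array([ 0.27058857, -0.61795611,  0.20483509]), 'orientation': array([-3.07379838e+00, -6.43496955e-01,  5.20656841e-04]), 'ft_force': array([0.04225226, 0.37930472, 0.39436641]), 'wrist_torque': array([-0.01175026, -0.01809575,  0.01077133]), 'finger_force': 0.0, 'width': 0.09423871773713849}
```

View pics/t0.png

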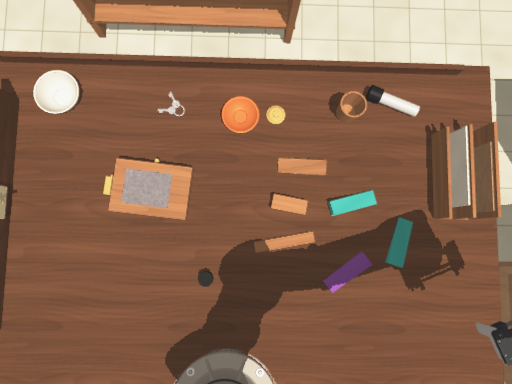

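View pics/s0.png

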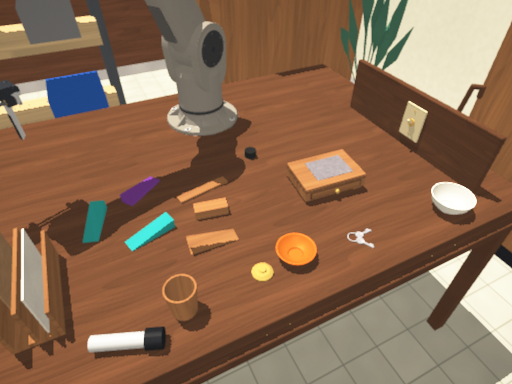

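The top view shows the wedge at about (302,166), the block at (290,204) and the slat at (290,242). The box spans (110–191, 159–218), with its loose end near column 190. The ashtray is at (240,115). Next I'll zoom in on the wedge and the edge.

```bash
python3 - <<'E'
from h import *
a=load('s0')['color'][:,:,::-1];b=load('t0')['color'][:,:,::-1]
A=cv2.resize(a[140:260,170:370],None,fx=4,fy=4,interpolation=2)[:, :800]
B=cv2.resize(b[140:230,100:340],(800,300),interpolation=2)
cv2.imwrite('pics/z.png',np.vstack([cv2.resize(A,(500,300)).copy() if 0 else cv2.copyMakeBorder(cv2.resize(A,(500,300)),0,0,0,300,0),B]))
s=load('t0')
# wedge/box masks: orange-brown wood brighter than table
hsv=cv2.cvtColor(b,cv2.COLOR_BGR2HSV); m=((hsv[...,2]>125)&(hsv[...,0]<18)).astype('uint8')
for n,(x0,x1,y0,y1) in dict(wedge=(265,335,150,182),box=(100,200,150,225)).items():
    mm=np.zeros_like(m);mm[y0:y1,x0:x1]=m[y0:y1,x0:x1]
    k,l,st,c=cv2.connectedComponentsWithStats(mm);i=1+st[1:,4].argmax()
    pts=np.argwhere(l==i)[:,::-1].astype(np.float32)
    bx=cv2.boxPoints(cv2.minAreaRect(pts));print(n,st[i],bx.round(1).tolist())
    for p in bx: print(px2w(s,*p,.02 if n=='wedge' else .055).round(4))
E
```

```text
wedge [ 265  150   70   27 1720] [[265.0, 150.0], [334.0, 150.0], [334.0, 176.0], [265.0, 176.0]]
[ 0.6814 -0.0963  0.02  ]
[ 0.6859 -0.2877  0.02  ]
[ 0.6132 -0.2875  0.02  ]
[ 0.6091 -0.0974  0.02  ]
box [ 100  150  100   75 6045] [[100.0, 150.0], [199.0, 150.0], [199.0, 224.0], [100.0, 224.0]]
[0.6641 0.3414 0.055 ]
[0.6702 0.0812 0.055 ]
[0.474 0.075 0.055]
[0.4695 0.3304 0.055 ]
```

View pics/z.png

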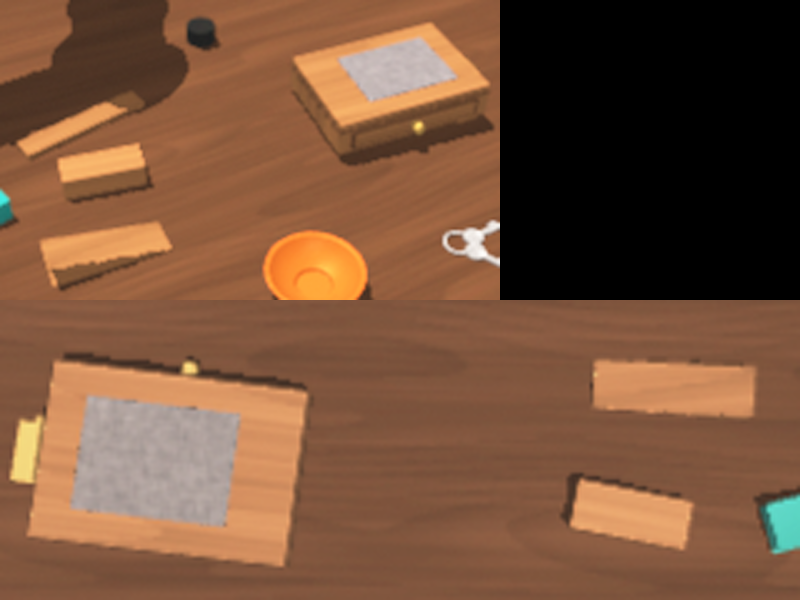

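The crops confirm the wedge: its high heel is at the image right (−y) and its thin toe points left at the box. I'll compute the poses from the corners.

```bash
python3 - <<'E'
from h import *
s=load('t0');P=lambda u,v,z:px2w(s,100+u*.3,140+(v-300)*.3,z)
t1,t2,h1,h2=P(594,360,.004),P(592,408,.004),P(756,366,.03),P(754,417,.03)
t,h=(t1+t2)/2,(h1+h2)/2;d=(t-h)[:2];L=np.linalg.norm(d);d/=L
print('wedge len',L,'w',np.linalg.norm(t1-t2),np.linalg.norm(h1-h2),'yaw',np.arctan2(d[1],d[0]),'grip',(t+h)[:2]/2-d*.038, 'toe',t,'heel',h)
n1,n2,f1,f2=P(308,392,.055),P(286,566,.055),P(55,360,.061),P(28,538,.061)
n,fa=(n1+n2)/2,(f1+f2)/2;e=(fa-n)[:2];print('box len',np.linalg.norm(e),'w',np.linalg.norm(n1-n2),np.linalg.norm(f1-f2),'yaw',np.arctan2(e[1],e[0]),'edge',n)
w=(n1-n2)[:2];print('edge yaw from width',np.arctan2(w[1],w[0])+np.pi/2)
print('tool axes',R.from_rotvec([-3.07379838e+00, -6.43496955e-01,0]).as_matrix().round(3).tolist())
# check in scene view
q=load('s0')
for p in ([*n1[:2],.055],[*n2[:2],.055],[*t[:2],.004],[*h[:2],.03]):
    u=w2px(q,p);print(u.round(1),((u-[170,140])*2.5).round())
E
```

```text
wedge len 0.1312494869015607 w 0.04066915224309803 0.04239452259804329 yaw 1.5125443237707654 grip [ 0.63653398 -0.23719683] toe [ 0.64256692 -0.13374785  0.004     ] heel [ 0.6349257  -0.26477472  0.03      ]
box len 0.19961301475322168 w 0.13867517399118634 0.14101386297642668 yaw 1.4754787101413758 edge [0.55339361 0.10339516 0.055     ]
edge yaw from width 1.4799685017015494
tool axes [[0.916, 0.401, -0.0], [0.401, -0.916, 0.001], [0.0, -0.001, -1.0]]
[305.7 189.8] [339. 124.]
[285.8 162.6] [290.  56.]
[235.3 232.9] [163. 232.]
[186.6 240.9] [ 42. 252.]
```

Call:
{"method": "servo_tool", "body": {"deltas": [[0.0407,-0.0169,0,0,0,0,0],[0.0407,-0.0169,0,0,0,0,0],[0.0407,-0.0169,0,0,0,0,0],[0.0407,-0.0169,0,0,0,0,0],[0.0407,-0.0169,0,0,0,0,0],[0.0407,-0.0169,0,0,0,0,0],[0.0407,-0.0169,0,0,0,0,0],[0.0407,-0.0169,0,0,0,0,0],[0.0407,-0.0169,0,0,0,0,0],[0.0407,-0.0169,0,0,0,0,0],[0.0407,-0.0169,0,0,0,0,0],[0.0407,-0.0169,0,0,0,0,0],[0,0,0.01,0,0,-0.1375,0],[0,0,0.01,0,0,-0.1375,0],[0,0,0.01,0,0,-0.1375,0],[0,0,0.01,0,0,-0.1375,0],[0,0,0.01,0,0,-0.1375,0],[0,0,0.01,0,0,-0.1375,0],[0,0,0.01,0,0,-0.1375,0],[0,0,0.01,0,0,-0.1375,0]]}}

```text
time: 2.1
ee_pos: [0.6365, -0.2365, 0.1247]
orientation: [-2.278, -2.162, 0.0]
ft_force: [-0.2, 0.1, -0.2]
width: 0.0941
finger_force: 0.0
```

```bash
python3 - <<'E'
from h import *
from plant import ctrl
w=snap('wrist','w1');s=ctrl.state()
print(s['time'],s['ee_pos'],R.from_rotvec(s['orientation']).as_matrix().round(3).tolist(),s['joint_positions'].round(2))
# predicted wedge corners
g=np.array([.6365,-.2372]);d=np.array([np.cos(1.5125),np.sin(1.5125)]);n=np.array([-d[1],d[0]])
for a,b,z in((.103,.02,.004),(.103,-.02,.004),(-.027,.02,.03),(-.027,-.02,.03)): print(w2px(w,[*(g+a*d+b*n),z]).round(1))
E
```

```text
2.15 [ 0.63568289 -0.23647444  0.12290913] [[0.044, 0.999, -0.003], [0.999, -0.044, 0.001], [0.001, -0.003, -1.0]] [ 0.5   0.53 -0.33  1.65  0.19  1.    0.06]
[235.1  75.7]
[278.9  76. ]
[234.9 218.8]
[276.8 219.1]
```

View pics/w1.png

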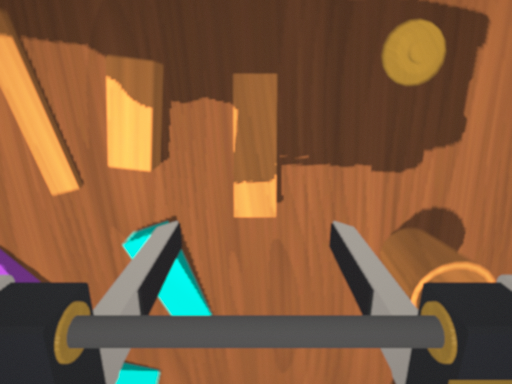

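The wrist view shows the wedge exactly where predicted: toe at row 74, heel at row 217, columns 234–278. I'll descend next.

Call:
{"method": "servo_tool", "body": {"deltas": [[0,0,0.02,0,0,0.0072,0],[0,0,0.025,0,0,0.0072,0],[0,0,0.025,0,0,0,0],[0,0,0.02,0,0,0,0],[0,0,0.015,0,0,0,0],[0,0,0.007,0,0,0,0],[0,0,0,0,0,0,0]]}}

```text
time: 2.85
ee_pos: [0.6365, -0.2365, 0.0128]
orientation: [-2.301, -2.138, 0.001]
ft_force: [-0.2, -0.5, -1.0]
width: 0.0938
finger_force: 0.0
```

Call:
{"method": "servo_tool", "body": {"deltas": [[0,0,0.008,0,0,0,0],[0,0,0,0,0,0,0],[0,0,0,0,0,0,200],[0,0,0,0,0,0,200],[0,0,0,0,0,0,200],[0,0,0,0,0,0,200],[0,0,0,0,0,0,200],[0,0,0,0,0,0,200],[0,0,0,0,0,0,200],[0,0,0,0,0,0,200]], "squeeze": 25}}

```text
time: 3.85
ee_pos: [0.6368, -0.2366, 0.0055]
orientation: [-2.3, -2.14, 0.0]
ft_force: [0.3, 0.6, 0.6]
width: 0.0397
finger_force: 25.0
```

Call:
{"method": "servo_tool", "body": {"deltas": [[0,0,-0.02,0,0,0,200],[0,0,-0.025,0,0,0,200],[0.015,-0.008,-0.005,0,0,0,200],[0.03,-0.0158,0,0,0,0,200],[0.03,-0.0158,0,0,0,0,200],[0.03,-0.0158,0,0,0,0,200],[0.03,-0.0158,0,0,0,0,200],[0.03,-0.0158,0,0,0,0,200],[0.03,-0.0158,0,0,0,0,200],[0.015,-0.0075,0,0,0,0.022,200],[0,0,0.015,0,0,0,200],[0,0,0.02,0,0,0,200],[0,0,0,0,0,0,200],[0,0,0,0,0,0,200]]}}

```text
time: 5.25
ee_pos: [0.5414, -0.0195, 0.0199]
orientation: [-2.323, -2.113, 0.002]
ft_force: [0.1, -0.3, -0.9]
width: 0.0399
finger_force: 25.0
```

```bash
python3 - <<'E'
from h import *
from plant import ctrl
t=snap('top','t2');a=snap('scene','s2');s=ctrl.state()
print(s['time'],s['ee_pos'],R.from_rotvec(s['orientation']).as_matrix().round(4).tolist(),s['ft_force'],s['width'])
B=cv2.resize(t['color'][140:230,100:300],(800,360),interpolation=2)
A=cv2.resize(a['color'][130:230,200:400],(480,240),interpolation=2)
cv2.imwrite('pics/z2.png',np.vstack([B,cv2.copyMakeBorder(A,0,0,0,320,0)])[:,:,::-1])
E
```

```text
5.35 [ 0.54225827 -0.01944509  0.02082093] [[0.0947, 0.9955, 0.0003], [0.9955, -0.0947, 0.0001], [0.0001, 0.0003, -1.0]] [-0.08414076 -0.6225718  -0.07184412] 0.03975216291358374
```

View pics/z2.png

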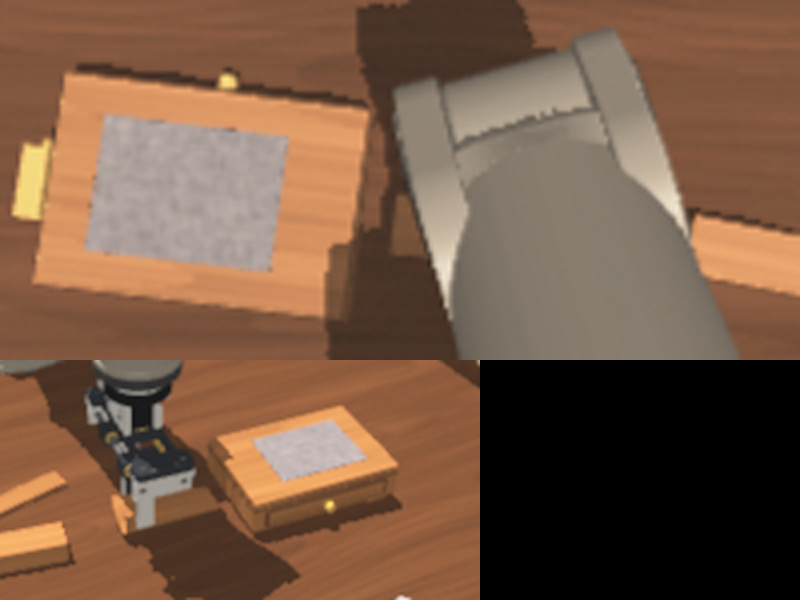

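The toe sits just outside the middle of the edge, and the wedge is square to the box. I'll lower it to the shelf and start pushing.

Call:
{"method": "servo_tool", "body": {"deltas": [[0,0,0.01,0,0,0,200],[0,0,0.0055,0,0,0,200],[0,0,0,0,0,0,200],[0,0,0,0,0,0,200],[0.01,0,0,0,0,0,200],[0.01,0,0,0,0,0,200],[0.01,0,0,0,0,0,200],[0.01,0,0,0,0,0,200],[0.005,0,0,0,0,0,200],[0,0,0,0,0,0,200]]}}

```text
time: 6.35
ee_pos: [0.5463, 0.0268, 0.005]
orientation: [-2.322, -2.116, -0.0]
ft_force: [-0.1, -0.2, -0.0]
width: 0.0401
finger_force: 25.0
```

Call:
{"method": "servo_tool", "body": {"deltas": [[0.006,0,0,0,0,0,200],[0.006,0,0,0,0,0,200],[0.006,0,0,0,0,0,200],[0.006,0,0,0,0,0,200],[0.003,0,0,0,0,0,200],[0,0,0,0,0,0,200]]}}

```text
time: 6.95
ee_pos: [0.5488, 0.0533, 0.005]
orientation: [-2.323, -2.115, -0.001]
ft_force: [-0.6, 1.3, -3.7]
width: 0.0396
finger_force: 25.0
```

Call:
{"method": "servo_tool", "body": {"deltas": [[0.004,0,0,0,0,0,200],[0.004,0,0,0,0,0,200],[0.003,0,0,0,0,0,200],[0,0,0,0,0,0,200]]}}

```text
time: 7.35
ee_pos: [0.5499, 0.0642, 0.005]
orientation: [-2.323, -2.115, -0.001]
ft_force: [-0.4, 1.8, -3.3]
width: 0.04
finger_force: 25.0
```

Call:
{"method": "servo_tool", "body": {"deltas": [[0.002,0,0,0,0,0,200],[0.002,0,0,0,0,0,200],[0,0,0,0,0,0,200]]}}

```text
time: 7.65
ee_pos: [0.5502, 0.0677, 0.005]
orientation: [-2.324, -2.114, -0.0]
ft_force: [1.0, -0.4, -3.6]
width: 0.0399
finger_force: 25.0
```

Call:
{"method": "servo_tool", "body": {"deltas": [[0.002,0,0,0,0,0,200],[0.001,0,0,0,0,0,200],[0,0,0,0,0,0,200]]}}

```text
time: 7.95
ee_pos: [0.5505, 0.0706, 0.005]
orientation: [-2.324, -2.114, -0.0]
ft_force: [-0.0, -0.8, -3.8]
width: 0.04
finger_force: 25.0
```

Call:
{"method": "servo_tool", "body": {"deltas": [[0.002,0,0,0,0,0,200],[0,0,0,0,0,0,200]]}}

```text
time: 8.15
ee_pos: [0.5505, 0.0722, 0.0048]
orientation: [2.324, 2.114, -0.001]
ft_force: [0.7, -4.5, -5.7]
width: 0.0397
finger_force: 25.0
```

Call:
{"method": "servo_tool", "body": {"deltas": [[0.002,0,0,0,0,0,200],[0,0,0,0,0,0,200]]}}

```text
time: 8.35
ee_pos: [0.5504, 0.0733, 0.0046]
orientation: [2.325, 2.113, -0.003]
ft_force: [0.9, -8.4, -7.3]
width: 0.04
finger_force: 25.0
```

```bash
python3 - <<'E'
from h import *
a=snap('scene','s3')
cv2.imwrite('pics/z3.png',cv2.resize(a['color'][130:230,240:400],(800,500),interpolation=2)[:,:,::-1])
E
```

```text
(no output)
```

View pics/z3.png

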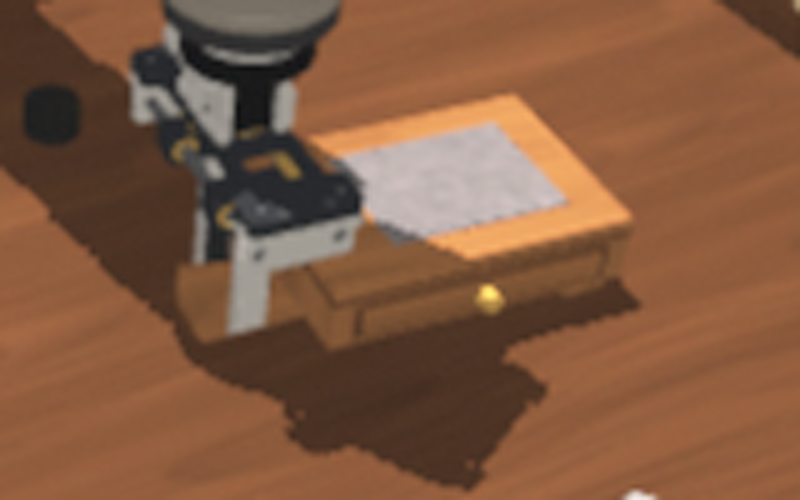

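The wedge is under the edge and the force is rising steeply (8 N), so it has reached the stop. One more small push, then I'll release it and lift clear.

Call:
{"method": "servo_tool", "body": {"deltas": [[0.0015,0,0,0,0,0,200],[0,0,0,0,0,0,200]]}}

```text
time: 8.6
ee_pos: [0.5504, 0.074, 0.0045]
orientation: [2.325, 2.112, -0.004]
ft_force: [-0.0, -12.1, -8.2]
width: 0.0398
finger_force: 25.0
```

Call:
{"method": "servo_tool", "body": {"deltas": [[0,0,0,0,0,0,100],[0,0,0,0,0,0,100],[0,0,0,0,0,0,100],[0,0,0,0,0,0,100],[0,0,0,0,0,0,100]]}}

```text
time: 9.1
ee_pos: [0.5511, 0.0762, 0.0051]
orientation: [-2.324, -2.114, -0.001]
ft_force: [-0.5, -0.0, -0.1]
width: 0.0568
finger_force: 0.0
```

Call:
{"method": "servo_tool", "body": {"deltas": [[0,0,-0.01,0,0,0,100],[0,0,-0.02,0,0,0,100],[0,0,-0.03,0,0,0,100],[0,0,-0.04,0,0,0,100],[-0.03,0,-0.03,0,0,0,100],[-0.04,0,-0.02,0,0,0,100],[-0.04,0,0,0,0,0,100],[-0.04,0,0,0,0,0,100],[-0.04,0,0,0,0,0,100],[-0.04,0,0,0,0,0,100],[0,0,0,0,0,0,100],[0,0,0,0,0,0,100]]}}

```text
time: 10.3
ee_pos: [0.5292, -0.1537, 0.1556]
orientation: [2.326, 2.112, 0.001]
ft_force: [-0.0, -0.3, -0.1]
width: 0.0574
finger_force: 0.0
```

```bash
python3 - <<'E'
from h import *
t=snap('top','t4');a=snap('scene','s4')
B=cv2.resize(t['color'][145:230,100:260],(640,340),interpolation=2)
A=cv2.resize(a['color'][140:205,240:380],(560,260),interpolation=2)
cv2.imwrite('pics/z4.png',np.vstack([B,cv2.copyMakeBorder(A,0,0,0,80,0)])[:,:,::-1])
E
```

```text
(no output)
```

View pics/z4.png

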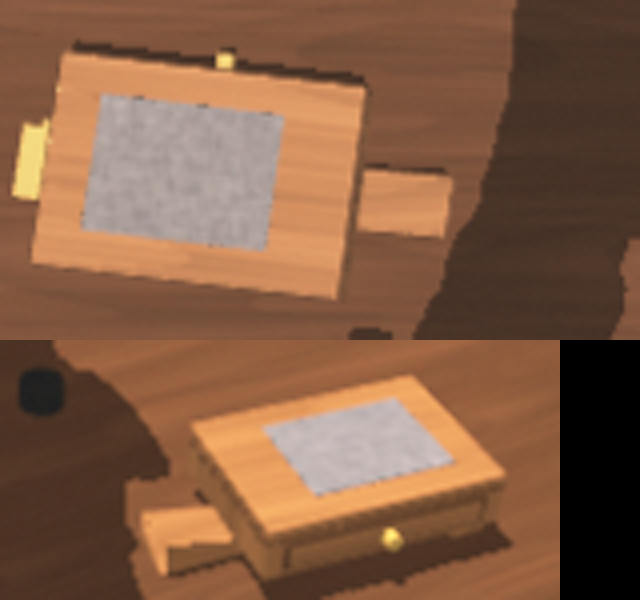

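The wedge stays in place, flat and square. Its heel is about 60 mm outside the edge, it sits about 7 mm off the middle, and the arm is clear. I'll hand the job in.

```bash
python3 -c "
from plant import ctrl
print(ctrl.job_done())"
```

```text
the job is handed in; nothing more can be done
None
```

The wedge is jammed squarely under the middle of the key box's raised edge and released. The box has lifted to its stop, the ashtray was not touched, and the job was handed in at about 10.4 s; no verdict was returned.

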